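Lock the transit case with a quarter-turn stud

ROBOT

A 7-joint arm with a two-finger parallel gripper is mounted at the origin on a cart in front of the work surface, level with it; the furniture and walls round the work are solid. World frame = base frame: x ahead of the robot, y to its left, z up, the work surface at z = 0. Lengths are in m, angles in rad, forces in N, time in s.
With the tool pointing down it reaches from about 0.425 to 1.025 m from the base axis. Payload 9.4 kg.
Tool frame: the origin (TCP) lies between the finger pads; the fingertips stand 25 mm ahead of it and the grasp point (between the pads) lies 6 mm ahead of it; z points along the fingers, y is the direction in which the jaws open and shut (so a half turn about z gives the same grasp; the last joint's range is limited). The gripper opens to 93 mm and grips with 3 to 60 N. Pads are 15 mm wide; open, the fingers measure 128 mm over their backs; the gripper's body (75 mm by 188 mm) begins 65 mm behind the grasp point.
Start: joints at [-1.369, 0.599, -0.003, 1.599, 0.002, 0.943, -0.08], TCP at [0.2, 0.697, 0.244] pointing down, gripper open.
Joint ranges: [-2.57, 2.57], [-0.35, 1.97], [-1.29, 1.29], [0.11, 2.56], [-1.05, 4.19], [0.11, 1.86], [-2.63, 2.63]. Speed limits (rad/s): [2.22, 2.22, 3.01, 3.01, 3.14, 3.14, 3.14].

INTERFACE

Orientations are given as a unit quaternion [w, x, y, z].
In Python, from workcell import ctrl gives the robot as it stands.
- The arm moves only by the shell command python3 -m pendant 'ROWS' [FORCE]. ROWS is JSON, a list that holds one entry, the list of rows, each a list of 5 numbers: the gripper command: -1 is fully open, 1 is shut, values between are in proportion, then the shift along the world's x, y, z in mm, then the turn about the world's z in rad. A call has 1 to 12 rows; each row is the pose to reach, as a shift and turn from the pose measured when the call began; what a row does not reach only later rows make up. A row lasts 1/8 s, in which the tool goes at most 62.5 mm and 10.7 degrees, less where a joint would pass 70% of its speed; a pose out of reach is approached as far as the arm can. A call with a gripper value outside its range is refused whole. The fingers move at their own pace and stop on an object; FORCE is the grip in N (left out, the last holds). Time passes only in rows, so rows that repeat a pose let the fingers close. It gives the time, the measured TCP pose, the force and the opening at its end, in the units of the state.
- ctrl.state(): the state, without advancing time (a new reading comes with each control period).
- ctrl.grab_frame(name): name is "scene" or "top"; returns a dict with "color" (420x560x3 uint8, red, green, blue), "range_z" (420x560 float32, m along the optical axis (not along the pixel's ray), 0 where there is no reading), "intrinsics" (3x3 intrinsics, pixels), "R" (3x3) and "t" (3): a world point X has camera coordinates R X + t. Camera axes: x right, y down, z forward; pixel columns grow to the right and rows downward; lengths in m; the calibration is good to about 2 mm. A picture is of the moment at which its call begins.
- ctrl.sign_off(): hands the job in, once; it reports no verdict.
Trained networks look in the newest picture that a camera, given by its name, has taken for a name from the list of things; names that differ only in an ending like _2 or _b are one class to them, and where a whole thing is asked for, a point or a joint stands for the part that bears it (a point fixed in the world has none). Each returns a list of dicts, best first, with "conf" (0 to 1); they miss things now and then, are a little off and sometimes report something else, mostly with a low value. They report only what shows in the picture. A call takes as long as a camera call. They do not tell look-alikes from the thing itself.
- ctrl.find_in(camera, query): "box" ([left, top, right, bottom] in pixels, round what is visible of it).
- ctrl.trace(camera, query): "pixels" (420x560 bool, what is visible of it) and "box" ([left, top, right, bottom] in pixels, round what is visible of it).
- ctrl.pinpoint(camera, query): "centre" ([column, row] in pixels: a listed point, or the origin of a listed thing).
The state is a dict: "time": time; "joints": joint angles; "qvel": joint speeds; "effort": joint torques, N m; "tcp_pos": TCP position; "ee_rot": TCP orientation; "force": force on the tool from outside, world axes, zero at the start; "moment": the same for the moment, N m; "gripper_width": finger opening in m.
Only numpy, scipy, OpenCV 4.12 (cv2) and the standard library are available. Lean on these libraries where they do the work, as an engineer would, in place of code of your own. Each camera call takes 0.05 s, during which the arm holds its last target. There are 200 camera calls.

TASK

The cover of the transit case has one fastener place still open: take the winged stud from the wooden block and put it into that place, with its cross-pin in the slot. Press it down firmly against the spring, but never harder than 25 N, turn it a quarter turn clockwise until it catches under the cover (it turns easily once it is deep enough; never force it round), and let go, so that it stays locked with its wing across the slot. Leave the other fastener alone and do not disturb the things lying about.

Things in the scene. Friction and masses are not known exactly. Their poses are not given: they have to be found in the camera images.
- stud: loose quarter-turn stud, 60 g, steel, upright in the wooden block. Origin on its axis at its lowest point, under the cross-pin; z up. Cross-pin along x: bar 28 x 7 x 7 mm, square above, rounded below. Barrel 13 mm across up to z = 41, collar 28 mm across up to 46, black wing up to 76 mm. A half turn about z makes no difference
- wing (a point): centre of the stud's wing head, 61 mm above the stud's origin: an upright plate to grip, 36 mm along the stud's x (the same direction as the pin), 10 mm thick along its y, 30 mm high
- escutcheon: steel plate 46 x 46 x 6 mm of the OPEN fastener place on the case: the plate whose keyed opening is empty. Fixed. Origin in the centre of the opening at the plate's top face, 2 mm above the cover; z up, x along the slot. Opening: a bore with 1.6 mm play round the stud's barrel, crossed by a slot 32 mm long (x) and 10 mm wide (y) for the cross-pin
- bore (a point): centre of the bore at the plate's underside, 6 mm below its top. Further down lies a spring plate at an unknown height that differs between cases: the pin's underside meets it 17 to 32.5 mm below the plate's top. It resists with 2 N at first touch and 2.8 N more per mm. Pressed 4.3 mm in (14 N) the pin is free to turn; 17 to 21 N is a good push, over 25 N harms it; forced round too shallow, it breaks
- across (a point): point on the plate's top, 16 mm from the bore's axis along the plate's y: the locked wing points along this line. The stud turns only clockwise seen from above (stops at 98 degrees, and 20 the other way). At 90 degrees two notches, 4 mm deep and 12 mm wide, lie above the pin: let the spring lift it there; it is held 0.3 mm below its first touch of the spring
- occupied: the other, identical fastener place, 120 mm from the open one, with its own stud already locked in it; leave alone. Fixed. Its wing stands to 51 mm above the plate. Origin as for the open place
- case: low grey transit case with an aluminium cover, fixed, 130 x 210 x 48 mm (x, y, z); origin in the centre of its underside; the two fastener places lie at y = -60 and +60 mm on its cover, either of them being the open one
- stand: wooden storage block, fixed, 60 x 84 x 46 mm, origin in the centre of its underside; two through slots 34 x 18 mm (x, y) at y = -20 and +20 mm. The stud stands in the one at y = -20 mm, its collar resting on the block's top
- glue_bottle: white squeeze bottle with a pointed cap, 38 mm across, 112 mm tall; loose bystander, origin in the centre of its underside
- vial: small clear vial with a white screw cap, 28 mm across, 52 mm tall; loose bystander, origin in the centre of its underside
- tape_roll: roll of masking tape lying flat, 95 mm across, 24 mm high; loose bystander, origin in the centre of its underside
- eraser: block eraser in a sleeve, 20 x 46 x 12 mm; loose bystander, origin in the centre of its underside
- loupe: round black loupe, 38 mm across, 20 mm high; loose bystander, origin in the centre of its underside
Not all that is in view belongs to the job. What is shaped like the stud but blue is not meant.

How it is judged:
On the way:
1. the stud is in the open place, upright, its cross-pin through the slot (at least 10 mm deep, still along the slot) (horizontal distance between stud and escutcheon below 0.005 m and angle between stud's own z axis and vertical below 0.25 rad and z of stud in the frame of escutcheon below -0.01 m and angle between the x axis of stud and the x axis of escutcheon, either way round below 0.3 rad), for 0.1 s.
At the end, for the whole second after the job is handed in: the stud stands in the open fastener place (axis within 5 mm of the bore's, tilted less than 0.25 rad), turned across the slot within 0.21 rad, its pin through the plate and lifted by the spring into the notches of the strike (within about 1.3 mm of fully up), at rest and released (horizontal distance between stud and escutcheon below 0.005 m and angle between stud's own z axis and vertical below 0.25 rad and angle between the x axis of stud and the y axis of escutcheon, either way round below 0.21 rad and z of well_floor in the frame of stud below -0.0112 m and z of stud in the frame of escutcheon below -0.015 m and linear speed of stud below 0.01 m/s and angular speed of stud below 0.1 rad/s); the robot touches nothing.
It fails at once if the spring is pressed with more than 25 N (contact force between stud and spring_c0 above 25 N).
It fails at once if the stud bears on the plate with more than 25 N (contact force between stud and escutcheon above 25 N).
It fails at once if the stud is forced round: its pin bears sideways on one of the strike's lips or stops with more than 30 N (contact force between stud and strike_c8 above 30 N or contact force between stud and strike_c9 above 30 N or contact force between stud and strike_c10 above 30 N or contact force between stud and strike_c11 above 30 N or contact force between stud and strike_c12 above 30 N or contact force between stud and strike_c13 above 30 N).
It fails at once if the robot or the stud knocks the locked fastener (over 5 N) (contact force between any of stud, the arm, the fingers and occupied above 5 N).
It fails at once if a bystander is moved by more than 20 mm (distance of any of glue_bottle, vial, tape_roll, eraser, loupe from where it was at the start of the episode above 0.02 m).
It also fails if it takes over 64 s, if anything falls off the work surface, if the arm or the gripper's body presses on something with over 40 N, if the wrist force passes 120 N, or if a joint passes its speed limit or range.

## Working session

There is one attempt and no reset: what is moved stays moved. The work goes in short steps, Python scripts to look and compute and a shell command to move; the robot and the scene stay as the last step left them, time stands still between calls to the robot, and variables do not carry over. Pictures are saved under pics/ and viewed, about 8 in all and at most 12, crops included, and the job is handed in when it is done.

```bash
mkdir -p pics
cat > h.py <<'E'
import numpy as np, cv2
from workcell import ctrl
def grab(n): return ctrl.grab_frame(n)
def pt(f,u,v,z=None):
    K,R,t=np.array(f["intrinsics"]),np.array(f["R"]),np.array(f["t"])
    ray=np.linalg.inv(K)@[u,v,1]
    if z is None:
        d=f["range_z"][int(round(v)),int(round(u))]; return R.T@(ray*d-t)
    o=-R.T@t; w=R.T@ray; return o+w*(z-o[2])/w[2]
def cloud(f):
    K,R,t=np.array(f["intrinsics"]),np.array(f["R"]),np.array(f["t"])
    h,w=f["range_z"].shape; u,v=np.meshgrid(np.arange(w),np.arange(h))
    c=np.stack([u,v,np.ones_like(u)],-1)@np.linalg.inv(K).T*f["range_z"][...,None]
    return (c-t)@R
def save(name,img): cv2.imwrite("pics/"+name,cv2.cvtColor(img,cv2.COLOR_RGB2BGR))
E
python3 - <<'E'
from h import *
s=ctrl.state(); print({k:np.round(s[k],3) for k in s})
ims=[]
for c in ("scene","top"):
    f=grab(c); ims.append(f["color"]); print(c,"cam at",np.round(-np.array(f["R"]).T@f["t"],3))
    for q in ["stud","wing","escutcheon","bore","across","occupied","case","stand","glue_bottle","vial","tape_roll","eraser","loupe"]:
        try:
            for d in ctrl.pinpoint(c,q)[:3]:
                u,v=d["centre"]; print(q,round(d["conf"],2),np.round([u,v]),np.round(pt(f,u,v),3) if 0<=u<559 and 0<=v<419 else '')
        except Exception as e: print(q,e)
save("a.png",ims[0]);save("b.png",ims[1])
E
```

```text
{'time': np.float64(0.0), 'joints': array([-1.369,  0.6  , -0.003,  1.6  ,  0.002,  0.943, -0.08 ]), 'qvel': array([ 0.001, -0.001, -0.   , -0.001, -0.   ,  0.   ,  0.   ]), 'effort': array([ 1.0000e-03, -7.6509e+01,  1.4980e+00, -2.5235e+01, -5.2000e-02,
        1.7000e-02,  0.0000e+00]), 'tcp_pos': array([0.199, 0.697, 0.243]), 'ee_rot': array([-0.   ,  0.139,  0.99 , -0.001]), 'force': array([-0.353, -0.487, -0.275]), 'moment': array([0.016, 0.   , 0.01 ]), 'gripper_width': np.float64(0.093)}
scene cam at [ 0.121 -0.776  0.675]
stud 0.92 [359. 243.] [ 0.564 -0.324  0.008]
stud 0.84 [271. 267.] [ 0.392 -0.297  0.014]
stud 0.77 [312. 254.] [ 0.472 -0.305  0.013]
wing 0.94 [342. 285.] [ 0.444 -0.427  0.075]
wing 0.93 [314. 231.] [ 0.471 -0.307  0.072]
wing 0.91 [377. 250.] [ 0.539 -0.394  0.071]
bore 0.5 [240. 163.] [ 0.466 -0.041  0.041]
across 0.53 [239. 161.] [ 0.463 -0.04   0.048]
occupied 0.8 [276. 193.] [ 0.475 -0.173  0.057]
case 0.93 [259. 195.] [ 0.448 -0.152  0.047]
stand 0.56 [328. 304.] [ 0.419 -0.428  0.045]
stand 0.25 [338. 309.] [ 0.427 -0.443  0.045]
stand 0.23 [242. 
[... 586 characters left out ...]
7 [318. 164.] [ 0.555 -0.32   0.077]
wing 0.57 [302. 235.] [ 0.4   -0.284  0.072]
wing 0.56 [312. 204.] [ 0.474 -0.309  0.039]
escutcheon 0.55 [189. 208.] [ 0.468 -0.038  0.028]
bore 0.53 [194. 207.] [ 0.469 -0.048  0.031]
across 0.79 [181. 209.] [ 0.462 -0.024  0.048]
occupied 0.83 [247. 204.] [ 0.468 -0.167  0.07 ]
case 0.9 [219. 208.] [ 0.463 -0.106  0.046]
stand 0.63 [352. 223.] [ 0.431 -0.395  0.047]
glue_bottle 0.72 [221. 130.] [ 0.64  -0.107  0.052]
glue_bottle 0.51 [351. 224.] [ 0.429 -0.394  0.045]
vial 0.71 [253. 148.] [ 0.6   -0.179  0.043]
tape_roll 0.83 [336. 302.] [ 0.263 -0.361 -0.001]
eraser 0.62 [339. 260.] [ 0.354 -0.369  0.012]
loupe 0.64 [354. 147.] [ 0.613 -0.41   0.016]
```

Run:
```python
from h import *
a=cv2.imread("pics/a.png")[120:340,190:450]; b=cv2.imread("pics/b.png")[110:320,150:400]
cv2.imwrite("pics/a1.png",cv2.resize(a,(780,660*600//660),interpolation=2)); cv2.imwrite("pics/b1.png",cv2.resize(b,(714,600),interpolation=2))
```

```text
(no output)
```

View pics/a1.png

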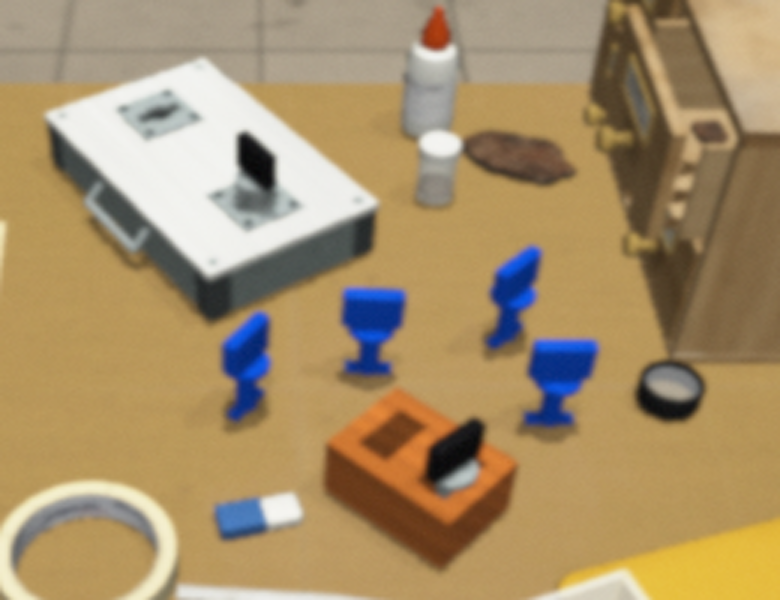

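View pics/b1.png

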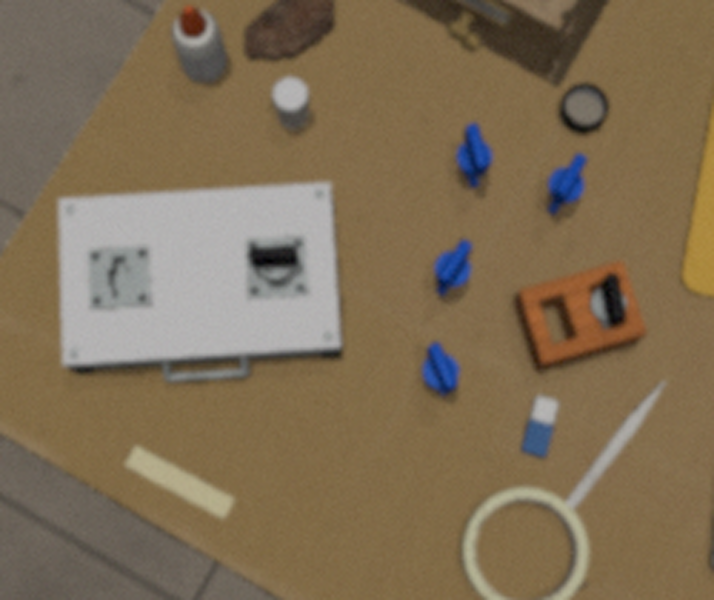

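The only black-winged stud stands in the wooden block, at scene (342,282) and top (363,215). The four blue look-alikes, at scene (272,240), (314,231), (361,220) and (377,250), are not meant. The empty keyed plate is at scene (243,162) and top (191,207). The plate at scene (275,190) is the occupied one. Next I fit the geometry.

```bash
cat > fit.py <<'E'
from h import *
def rect(p):
    r=cv2.minAreaRect(p.astype(np.float32)*1000); (c,(w,h),a)=r
    if w>h: w,h,a=h,w,a+90   # h long (y axis): a is angle of w axis (x)
    a=(a+90)%180-90
    return np.round(c,1),round(w,1),round(h,1),round(a,1)
for c in ("top","scene"):
    f=grab(c); P=cloud(f); ok=f["range_z"]>0
    for q,z0 in (("case",.048),("stand",.046)):
        for d in ctrl.trace(c,q)[:1]:
            m=d["pixels"]&ok; p=P[m]; s=p[np.abs(p[:,2]-z0)<.004]
            # trim outliers via morphological connected comp
            print(c,q,round(d["conf"],2),"zmed",np.round(np.median(s[:,2]),4),len(s),rect(s[:,:2]),"mean",np.round(s[:,:2].mean(0)*1000,1))
    # black wing: dark pixels near stand
    col=f["color"].astype(int); near=(np.hypot(P[...,0]-.435,P[...,1]+.41)<.07)&ok&(P[...,2]>.058)&(P[...,2]<.095)
    dark=near&(col.max(-1)<80); p=P[dark]
    mu=p[:,:2].mean(0); w,V=np.linalg.eigh(np.cov(p[:,:2].T)); v=V[:,1]
    print(c,"wing",len(p),np.round(mu*1000,1),"zmax",np.round(np.percentile(p[:,2],[5,50,95])*1000,1),"angle",np.degrees(np.arctan2(v[1],v[0]))%180, rect(p[:,:2]))
    for q in("wing","bore","across","escutcheon","occupied"):
        for d in ctrl.trace(c,q)[:5] if q in("wing","escutcheon","occupied") else []:
            m=d["pixels"]; cc=col[m].mean(0); print(q,round(d["conf"],2),np.round(d["box"]),np.round(cc))
            if q=="escutcheon":
                s=np.array([pt(f,x,y,.05) for y,x in zip(*np.where(m))]); print(rect(s[:,:2]),"mean",np.round(s.mean(0)*1000,1))
    np.savez(c+".npz",P=P,**{k:f[k] for k in f})
img=cv2.imread("pics/b.png"); cv2.imwrite("pics/c.png",np.hstack([cv2.resize(img[185:232,165:215],None,fx=8,fy=8,interpolation=2),cv2.resize(img[195:242,325:375],None,fx=8,fy=8,interpolation=2)]))
E
python3 fit.py
```

```text
top case 0.68 zmed 0.0462 3688 (array([ 471.2, -104.4]), 130.9, 210.1, 3.8) mean [ 469.8 -104.4]
top stand 0.58 zmed 0.044 523 (array([ 441.1, -397.3]), 60.4, 82.8, 16.3) mean [ 438.5 -395.8]
top wing 97 [ 444.1 -417.1] zmax [60.3 76.6 80.3] angle 9.685598873528534 (array([ 445.5, -418.1]), 10.4, 33.3, -80.3)
wing 0.69 [295. 229. 311. 249.] [ 44.  71. 133.]
wing 0.62 [342. 164. 357. 185.] [ 43.  67. 127.]
wing 0.58 [304. 195. 310. 213.] [ 36.  65. 132.]
wing 0.56 [312. 153. 323. 171.] [ 38.  62. 120.]
wing 0.55 [357. 202. 369. 223.] [65. 59. 55.]
escutcheon 0.89 [181. 196. 202. 220.] [141. 145. 144.]
(array([467.7, -45.3]), 43.4, 44.3, -87.8) mean [469.5 -44.6  50. ]
escutcheon 0.46 [234. 192. 260. 215.] [105. 107. 106.]
(array([ 474.6, -162.8]), 46.0, 46.1, 3.7) mean [ 474.4 -162.7   50. ]
occupied 0.67 [235. 192. 260. 214.] [105. 107. 106.]
occupied 0.45 [246. 135. 259. 158.] [140. 137. 133.]
occupied 0.29 [361. 206. 370. 226.] [65. 59. 55.]
scene case 0.93 zmed 0.0471 3514 (array([ 470.5, -107. ]), 131.8, 213.1, 3.5) mean [ 465.9 -115.7]
scene stand 0.63 zmed 0.045 1095 (array([ 441.1, -400.8]), 62.0, 85.4, 16.7) mean [ 437.7 -401.7]
scene wing 222 [ 444.5 -423.5] zmax [60.1 75.3 81.2] angle 8.337047839949008 (array([ 446.1, -421.4]), 9.5, 36.4, -81.9)
wing 0.98 [263. 232. 281. 275.] [ 41.  70. 146.]
wing 0.95 [329. 274. 351. 303.] [67. 59. 54.]
wing 0.92 [363. 245. 388. 276.] [ 24.  61. 149.]
wing 0.86 [305. 222. 327. 254.] [ 31.  65. 150.]
wing 0.86 [353. 213. 368. 248.] [ 36.  67. 147.]
escutcheon 0.54 [229. 153. 258. 171.] [174. 182. 179.]
(array([465.6, -47.7]), 47.8, 48.4, 4.3) mean [465.1 -48.3  50. ]
escutcheon 0.26 [260. 170. 291. 206.] [123. 127. 126.]
(array([ 478.5, -143.8]), 56.9, 106.9, -12.9) mean [ 480.  -155.6   50. ]
escutcheon 0.2 [331. 274. 350. 303.] [66. 60. 54.]
(array([ 452.7, -413.8]), 27.0, 59.6, -44.6) mean [ 452.8 -415.2   50. ]
occupied 0.71 [258. 170. 290. 208.] [124. 128. 126.]
```

View pics/c.png

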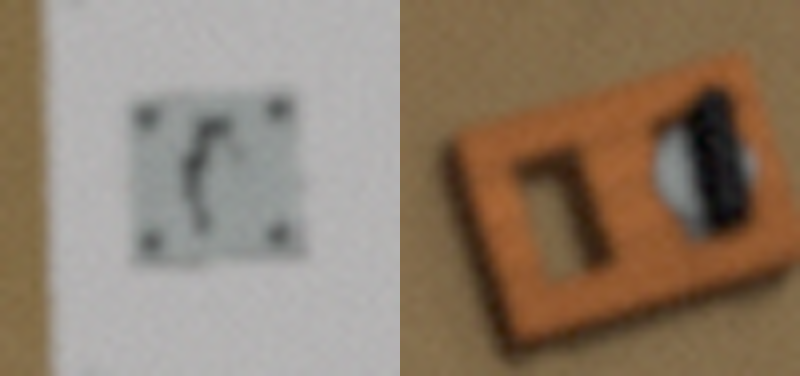

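The case and stand fits agree with the given sizes. The case centre is (471,-105.7) at yaw 3.7°, which puts the open plate at about (467,-46). The stud is at about (446,-419) with its wing at about 9°. The offset from stand to case agrees between the cameras to within 1 mm. I travel there on an arc.

```bash
python3 - <<'E'
import numpy as np
for c in("scene","top"):
    P=np.load(c+".npz")["P"]; m=(P[...,2]>.15)&(P[...,2]<.6)&(P[...,0]>.15)&(P[...,0]<1.1)&(np.abs(P[...,1])<.8); p=P[m]
    print(c,m.sum(), np.round(np.percentile(p,[0,2,50,98,100],axis=0),2).tolist() if m.sum() else '')
E
python3 -m pendant '[[[-1,281,-347,0,-1.4],[-1,281,-347,0,-1.4],[-1,281,-347,0,-1.4],[-1,281,-347,0,-1.4],[-1,281,-347,0,-1.4],[-1,281,-347,0,-1.4],[-1,281,-347,0,-1.4],[-1,281,-347,0,-1.4]]]' 20
```

```text
scene 17276 [[0.61, -0.5, 0.15], [0.63, -0.48, 0.15], [0.77, -0.36, 0.2], [0.94, -0.17, 0.21], [0.98, -0.13, 0.21]]
top 14230 [[0.61, -0.51, 0.15], [0.63, -0.48, 0.16], [0.77, -0.32, 0.2], [0.86, -0.15, 0.21], [0.87, -0.13, 0.21]]
time: 3.0
tcp_pos: [0.4837, 0.3455, 0.2443]
ee_rot: [0.001, 0.748, 0.664, 0.0]
force: [-1.3, 0.8, -0.1]
gripper_width: 0.0931
```

```bash
python3 -m pendant '[[[-1,10,-350,0,-0.6],[-1,10,-350,0,-0.6],[-1,10,-350,0,-0.6],[-1,10,-350,0,-0.6],[-1,10,-350,0,-0.6],[-1,-38,-764,0,-1.295],[-1,-38,-764,0,-1.295],[-1,-38,-764,0,-1.295],[-1,-38,-764,0,-1.295],[-1,-38,-764,0,-1.295],[-1,-38,-764,0,-1.295],[-1,-38,-764,0,-1.295]]]'; python3 -c "
from workcell import ctrl;print([round(x,2) for x in ctrl.state()['joints']])"
```

```text
time: 4.5
tcp_pos: [0.4478, -0.3994, 0.2444]
ee_rot: [0.001, 0.997, 0.079, 0.0]
force: [1.1, 0.7, -0.7]
gripper_width: 0.093
[np.float64(0.16), np.float64(0.53), np.float64(0.72), np.float64(1.92), np.float64(-0.46), np.float64(0.85), np.float64(-0.29)]
```

```bash
python3 -m pendant '[[[-0.1,-2,-20,0,0],[-0.1,-2,-20,-60,0],[-0.1,-2,-20,-110,0],[-0.1,-2,-20,-130,0],[-0.1,-2,-20,-130,0]]]'
python3 - <<'E'
from h import *
ims=[]
for c,(u,v) in (("scene",(342,285)),("top",(360,215))):
    f=grab(c); ims.append(cv2.resize(f["color"][v-60:v+60,u-40:u+40],(400,600),interpolation=2))
save("d.png",np.hstack(ims))
E
```

```text
time: 5.12
tcp_pos: [0.4455, -0.4194, 0.1139]
ee_rot: [0.001, 0.997, 0.078, -0.001]
force: [0.9, -0.1, -0.3]
gripper_width: 0.0518
```

View pics/d.png

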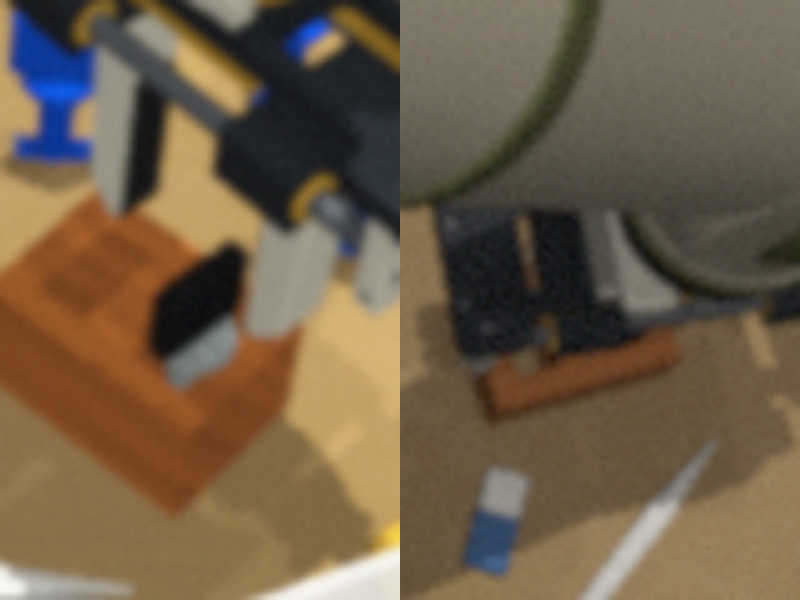

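```bash
python3 -m pendant '[[[-0.1,0,0,-20,0],[-0.1,0,0,-35,0],[-0.1,0,0,-35,0],[0.4,0,0,-35,0],[1,0,0,-35,0],[1,0,0,-35,0],[1,0,0,-35,0],[1,0,0,-35,0],[1,0,0,-35,0],[1,0,0,-35,0]]]' 50
```

```text
time: 6.48
tcp_pos: [0.4464, -0.4203, 0.081]
ee_rot: [0.002, 0.997, 0.079, 0.001]
force: [0.1, -0.5, 2.8]
gripper_width: 0.0099
```

```bash
python3 -m pendant '[[[1,0,0,60,0],[1,0,0,120,0],[1,0,0,150,0.1],[1,10,80,150,0.3],[1,15,200,150,0.5],[1,20,320,150,0.7],[1,20,374,150,0.9],[1,20,374,150,1.1],[1,20,374,150,1.3],[1,20,374,150,1.5],[1,20,374,150,1.5]]]'
python3 -m pendant '[[[1,0,0,0,0.5],[1,0,0,0,1],[1,0,0,0,1.5],[1,0,0,0,1.5],[1,0,0,0,1.5],[1,0,0,0,1.5],[1,0,0,0,1.5],[1,0,0,0,1.5],[1,0,0,0,1.5]]]'; python3 -c "
from workcell import ctrl;print([round(float(x),2) for x in ctrl.state()['joints']])"
```

```text
time: 7.85
tcp_pos: [0.4663, -0.0451, 0.231]
ee_rot: [0.001, 0.673, 0.739, 0.002]
force: [0.4, -1.2, -1.6]
gripper_width: 0.0093
time: 8.98
tcp_pos: [0.466, -0.0454, 0.2309]
ee_rot: [-0.001, -0.011, 1.0, 0.002]
force: [-0.1, 0.0, -0.7]
gripper_width: 0.0095
[0.05, 0.32, -0.09, 2.18, 0.04, 0.65, 1.52]
```

```bash
python3 -m pendant '[[[1,1,0,-50,0.042],[1,1,0,-90,0.042],[1,1,0,-90,0.042],[1,1,0,-90,0.042],[1,1,0,-90,0.042]]]'
cat > look.py <<'E'
from h import *
import sys
ims=[];s=ctrl.state();T=np.array(s["tcp_pos"]);q=s["ee_rot"];print(np.round(T*1000,1),"jaw",round(np.degrees(2*np.arctan2(q[2],q[1]))-90,2))
for c in ("scene","top"):
    f=grab(c);P=cloud(f);np.savez("hov_"+c,P=P,color=f["color"])
    K,R,t=map(np.array,(f["intrinsics"],f["R"],f["t"]))
    x=R@np.array([T[0],T[1],.075])+t; u,v=(K@x)[:2]/x[2]; u,v=int(u),int(v)
    ims.append(cv2.resize(f["color"][v-30:v+30,u-20:u+20],(400,600),interpolation=cv2.INTER_CUBIC)); print(c,"crop origin",u-20,v-30)
save(sys.argv[1],np.hstack(ims))
E
python3 look.py e.png
```

```text
time: 9.6
tcp_pos: [0.4679, -0.0454, 0.1424]
ee_rot: [0.0, -0.031, 1.0, 0.002]
force: [0.7, 0.8, -1.0]
gripper_width: 0.0099
[467.9 -45.4 142.4] jaw 93.55
scene crop origin 221 120
top crop origin 169 173
```

View pics/e.png

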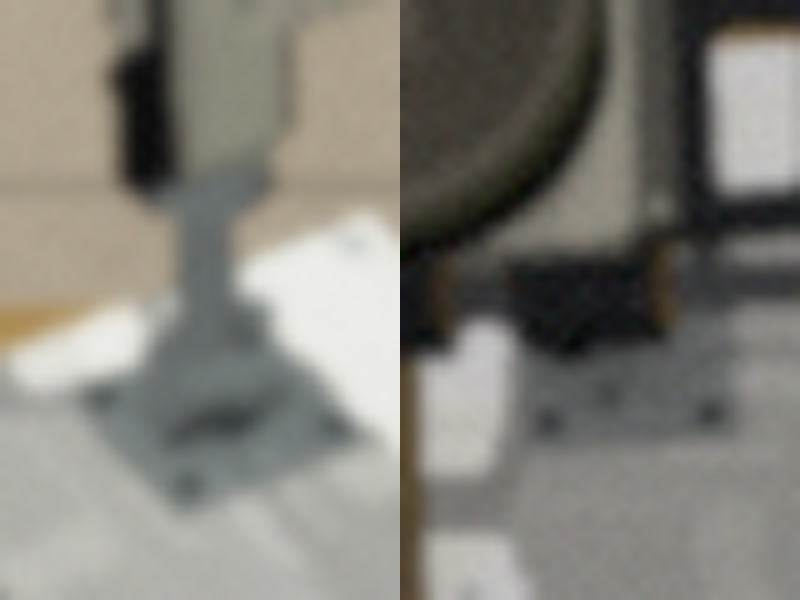

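The stud hangs above the plate. The barrel is at scene (242,144) and the slot at scene (243,162). Next I fit the barrel and pin position from depth and silhouette.

Run:
```python
import numpy as np
from scipy.optimize import least_squares
T=np.array([.4679,-.0454])
d=np.load("hov_scene.npz");P=d["P"]
near=np.hypot(P[...,0]-T[0],P[...,1]-T[1])<.03
for lo,hi,r in((.078,.098,.0065),(.105,.111,.014)):
    m=near&(P[...,2]>lo)&(P[...,2]<hi);p=P[m]
    p=p[np.hypot(*(p[:,:2]-T).T)<r+.008]
    f=least_squares(lambda c:np.hypot(p[:,0]-c[0],p[:,1]-c[1])-r,T,loss="soft_l1",f_scale=.002)
    print(r,len(p),np.round(f.x*1000,1),"rms",np.round(np.sqrt(np.mean(f.fun**2))*1000,2), "std pts",np.round(p.std(0)*1000,1))
m=near&(P[...,2]>.058)&(P[...,2]<.076);p=P[m];print("pin",len(p),np.round(np.c_[p.min(0),p.mean(0),p.max(0)]*1000,1).tolist())
# silhouettes: rows of barrel, scene color, saturation/luminance
g=d["color"].astype(int)
for v in range(139,152,1): print(v,g[v,228:258].mean(-1).astype(int).tolist())
print(np.round(np.array([P[v,242] for v in range(136,160)])*1000).astype(int).tolist())
```

```text
0.0065 48 [466.4 -45.5] rms 1.09 std pts [3.6 2.2 5.5]
0.014 26 [466.3 -45.3] rms 1.99 std pts [7.7 3.8 1.3]
pin 47 [[451.5, 464.5, 480.5], [-53.3, -47.9, -41.2], [66.4, 71.5, 75.6]]
139 [150, 150, 150, 148, 140, 121, 96, 75, 75, 89, 97, 104, 106, 107, 110, 109, 105, 106, 105, 114, 132, 143, 148, 148, 147, 147, 146, 147, 148, 150]
140 [153, 155, 155, 155, 154, 144, 129, 111, 103, 106, 109, 108, 110, 108, 108, 108, 110, 111, 121, 135, 148, 154, 156, 153, 153, 154, 156, 161, 164, 167]
141 [158, 158, 158, 158, 156, 155, 147, 136, 128, 126, 119, 111, 107, 108, 108, 111, 118, 130, 141, 151, 158, 158, 158, 159, 159, 160, 165, 177, 190, 194]
142 [159, 160, 159, 158, 157, 157, 154, 151, 146, 142, 127, 113, 106, 107, 106, 110, 129, 146, 155, 157, 160, 160, 163, 168, 172, 176, 188, 199, 210, 215]
143 [159, 159, 158, 159, 158, 158, 156, 156, 155, 147, 130, 112, 104, 103, 104, 113, 134, 152, 161, 163, 166, 170, 177, 189, 200, 204, 207, 209, 213, 218]
144 [158, 157, 158, 158, 157, 156, 156, 157, 156, 150, 131, 112, 103, 104, 103, 110, 133, 155, 166, 177, 184, 197, 206, 217, 225, 225, 220, 213, 20
[... 785 characters left out ...]
0 [153, 157, 166, 178, 185, 189, 182, 168, 166, 168, 153, 124, 108, 106, 102, 103, 113, 131, 147, 172, 204, 227, 233, 234, 234, 234, 233, 234, 235, 234]
151 [159, 174, 191, 205, 212, 215, 202, 182, 170, 160, 145, 119, 106, 104, 102, 100, 100, 107, 118, 146, 188, 222, 233, 234, 233, 233, 233, 233, 234, 234]
[[462, -63, 124], [469, -49, 111], [467, -54, 112], [465, -57, 112], [465, -56, 109], [464, -58, 109], [464, -59, 107], [467, -52, 100], [467, -52, 97], [468, -49, 93], [466, -52, 92], [466, -53, 91], [466, -53, 88], [465, -55, 87], [466, -51, 82], [465, -53, 81], [466, -51, 76], [466, -51, 74], [465, -53, 73], [466, -51, 69], [475, -32, 51], [475, -31, 47], [472, -37, 50], [472, -37, 47]]
```

Run:
```python
from h import *
s=np.load("scene.npz");t=np.load("top.npz")
print("plate scene",np.round(pt(s,242.7,160.75,.05)*1000,1),"plate top",np.round(pt(t,191.4,206.6,.05)*1000,1))
K,R,tt=s["intrinsics"],s["R"],s["t"]
for p in ((.4664,-.0455,.09),(.4679,-.0454,.09),(.4664,-.047,.09)):
    x=K@(R@np.array(p)+tt);print(p,x[:2]/x[2])
C=-R.T@tt;print("view dir",np.round(np.array([.4664,-.0455,.09])-C,2))
```

```text
plate scene [468.9 -46.1  50. ] plate top [465.9 -46.1  50. ]
(0.4664, -0.0455, 0.09) [240.59288516 145.19244991]
(0.4679, -0.0454, 0.09) [241.23312209 144.9460247 ]
(0.4664, -0.047, 0.09) [240.93536351 145.57487081]
view dir [ 0.35  0.73 -0.59]
```

```bash
python3 -m pendant '[[[1,0,-1,-8,0],[1,0,-1,-12,0],[1,0,-1,-12,0]]]'; python3 -m pendant '[[[1,0,0,-1,0],[1,0,0,-2,0],[1,0,0,-3,0],[1,0,0,-4,0],[1,0,0,-4,0]]]'
```

```text
time: 10.07
tcp_pos: [0.4675, -0.0464, 0.1297]
ee_rot: [-0.0, -0.031, 1.0, 0.002]
force: [0.4, 0.2, -0.4]
gripper_width: 0.0094
time: 10.7
tcp_pos: [0.4674, -0.0464, 0.1257]
ee_rot: [-0.0, -0.031, 1.0, 0.002]
force: [-0.0, 1.3, -0.6]
gripper_width: 0.0095
```

```bash
python3 -m pendant '[[[1,0,0,-1,0],[1,0,0,-2,0],[1,0,0,-2,0]]]'
```

```text
time: 11.08
tcp_pos: [0.4674, -0.0464, 0.1236]
ee_rot: [-0.0, -0.031, 1.0, 0.002]
force: [0.4, 0.2, -1.0]
gripper_width: 0.0097
```

```bash
python3 -m pendant '[[[1,0,0,-1,0],[1,0,0,-2,0],[1,0,0,-2,0]]]';python3 -m pendant '[[[1,0,0,-1,0],[1,0,0,-2,0],[1,0,0,-2,0]]]'
```

```text
time: 11.45
tcp_pos: [0.4673, -0.0464, 0.1215]
ee_rot: [-0.0, -0.031, 1.0, 0.002]
force: [-0.7, 0.4, -1.0]
gripper_width: 0.0099
time: 11.82
tcp_pos: [0.4673, -0.0464, 0.1194]
ee_rot: [-0.0, -0.031, 1.0, 0.002]
force: [-0.4, -0.3, -0.8]
gripper_width: 0.0095
```

No contact force, and the pin is about 7 mm below the plate top, so it has entered the slot. I keep going down in small steps.

```bash
python3 -m pendant '[[[1,0,0,-2,0],[1,0,0,-4,0],[1,0,0,-6,0],[1,0,0,-6,0]]]';python3 -m pendant '[[[1,0,0,-1,0],[1,0,0,-2,0],[1,0,0,-3,0],[1,0,0,-3,0]]]'
```

```text
time: 12.32
tcp_pos: [0.4672, -0.0464, 0.1132]
ee_rot: [-0.001, -0.031, 1.0, 0.002]
force: [-0.1, -0.0, -0.5]
gripper_width: 0.0096
time: 12.82
tcp_pos: [0.4672, -0.0464, 0.1102]
ee_rot: [-0.001, -0.031, 1.0, 0.002]
force: [-0.1, -1.0, -0.9]
gripper_width: 0.0099
```

```bash
python3 -m pendant '[[[1,0,0,-1,0],[1,0,0,-2,0],[1,0,0,-2,0]]]'
```

```text
time: 13.2
tcp_pos: [0.4672, -0.0464, 0.1082]
ee_rot: [-0.001, -0.031, 1.0, 0.002]
force: [-0.1, -0.6, 2.5]
gripper_width: 0.0099
```

```bash
python3 -m pendant '[[[1,0,0,-1,0],[1,0,0,-2,0],[1,0,0,-2,0]]]'
```

```text
time: 13.58
tcp_pos: [0.4672, -0.0464, 0.1064]
ee_rot: [-0.001, -0.031, 1.0, 0.002]
force: [-0.8, 0.3, 7.5]
gripper_width: 0.0098
```

The spring was first touched at TCP z of about 108.7 mm, and its rate fits 2.8 N/mm. I aim for about 18–19 N, near 102.8 mm.

```bash
python3 -m pendant '[[[1,0,0,-1,0],[1,0,0,-2,0],[1,0,0,-2.5,0],[1,0,0,-2.5,0]]]'
```

```text
time: 14.08
tcp_pos: [0.4673, -0.0464, 0.1043]
ee_rot: [-0.0, -0.031, 1.0, 0.002]
force: [-1.9, 1.3, 11.7]
gripper_width: 0.0096
```

```bash
python3 -m pendant '[[[1,0,0,-0.5,0],[1,0,0,-1,0],[1,0,0,-1,0]]]'
```

```text
time: 14.45
tcp_pos: [0.4673, -0.0464, 0.1039]
ee_rot: [-0.0, -0.031, 1.0, 0.002]
force: [-2.5, -0.1, 13.5]
gripper_width: 0.0098
```

```bash
python3 -m pendant '[[[1,0,0,-1.5,0],[1,0,0,-2,0],[1,0,0,-2.3,0],[1,0,0,-2.3,0]]]'
```

```text
time: 14.95
tcp_pos: [0.4673, -0.0464, 0.1023]
ee_rot: [0.0, -0.031, 1.0, 0.002]
force: [-3.2, 0.3, 16.9]
gripper_width: 0.0095
```

```bash
python3 -m pendant '[[[1,-0.3,0,-1,-0.1],[1,-0.3,0,-1,-0.2],[1,-0.3,0,-1,-0.3],[1,-0.3,0,-1,-0.3]]]'; python3 -c "
from workcell import ctrl;s=ctrl.state();print(s['moment'],s['joints'][6])"
```

```text
time: 15.45
tcp_pos: [0.4682, -0.0464, 0.1023]
ee_rot: [0.002, 0.119, 0.993, 0.002]
force: [-0.6, 0.4, 16.8]
gripper_width: 0.0097
[-0.08260988  0.2060227  -0.02516679] 1.3371887945633703
```

It turns freely, with Mz about 0.03 N m at 17–18 N push. I continue to 90°.

```bash
python3 -m pendant '[[[1,0,0,-1,-0.15],[1,0,0,-1,-0.3],[1,0,0,-1,-0.45],[1,0,0,-1,-0.45]]]'; python3 -c "
from workcell import ctrl;s=ctrl.state();print(s['moment'],s['joints'][6])"
```

```text
time: 15.95
tcp_pos: [0.4695, -0.0465, 0.1023]
ee_rot: [0.004, 0.339, 0.941, 0.002]
force: [-0.2, -0.4, 17.6]
gripper_width: 0.0101
[-0.08016169  0.0980793  -0.06997582] 1.0738985441181812
```

```bash
python3 -m pendant '[[[1,0,0,-1,-0.15],[1,0,0,-1,-0.3],[1,0,0,-1,-0.45],[1,0,0,-1,-0.45]]]'; python3 -c "
from workcell import ctrl;s=ctrl.state();print(s['moment'],s['joints'][6])"
```

```text
time: 16.45
tcp_pos: [0.4705, -0.0463, 0.1023]
ee_rot: [0.005, 0.541, 0.841, 0.001]
force: [-1.6, 1.0, 18.0]
gripper_width: 0.0094
[ 0.35107538  0.30320267 -0.07517184] 0.8101509132456006
```

```bash
python3 -m pendant '[[[1,0,0,-0.9,-0.15],[1,0,0,-0.9,-0.3],[1,0,0,-0.9,-0.38],[1,0,0,-0.9,-0.38],[1,0,0,-0.9,-0.38]]]'; python3 -c "
from workcell import ctrl;s=ctrl.state();print(s['moment'],s['joints'][6])"
```

```text
time: 17.08
tcp_pos: [0.4692, -0.0458, 0.102]
ee_rot: [0.004, 0.69, 0.724, 0.0]
force: [-5.2, 2.2, 20.3]
gripper_width: 0.0097
[0.4183483  1.53703314 0.06211189] 0.584999342227938
```

```bash
python3 -m pendant '[[[1,0,0,0,0],[1,0,0,1,0],[1,0,0,2,0],[1,0,0,3,0],[1,0,0,4,0],[1,0,0,4,0]]]'; python3 -m pendant '[[[1,0,0,0.5,0],[1,0,0,1,0],[1,0,0,1.5,0],[1,0,0,1.5,0]]]'
```

```text
time: 17.82
tcp_pos: [0.469, -0.0457, 0.1062]
ee_rot: [0.004, 0.69, 0.724, 0.0]
force: [-1.9, -0.2, 7.7]
gripper_width: 0.01
time: 18.32
tcp_pos: [0.4689, -0.0457, 0.1077]
ee_rot: [0.004, 0.69, 0.724, 0.0]
force: [-0.6, 0.8, 3.0]
gripper_width: 0.0098
```

```bash
python3 -m pendant '[[[1,0,0,0.5,0],[1,0,0,0.7,0],[0.7,0,0,0.7,0],[0.4,0,0,0.7,0],[0.2,0,0,0.7,0],[0.2,0,0,0.7,0],[0.2,0,0,0.7,0]]]'; python3 -m pendant '[[[0,0,0,40,0],[0,0,0,80,0],[0,0,0,120,0],[0,0,60,160,0],[0,0,120,160,0],[0,0,180,160,0],[0,0,240,160,0],[0,0,240,160,0]]]'; python3 look.py f.png
python3 - <<'E'
from h import *
f=grab("scene");t=grab("top")
save("g.png",np.hstack([cv2.resize(f["color"][130:215,200:300],(400,340),interpolation=2),cv2.resize(t["color"][165:250,160:260],(400,340),interpolation=2)]))
for n,g in(("scene",f),("top",t)):
    P=cloud(g);c=g["color"].astype(int);m=(c.max(-1)<75)&(np.hypot(P[...,0]-.467,P[...,1]+.046)<.035)&(P[...,2]>.06)&(P[...,2]<.13);p=P[m]
    w,V=np.linalg.eigh(np.cov(p[:,:2].T));v=V[:,1];print(n,len(p),np.round(p.mean(0)*1000,1),"top z",np.round(np.percentile(p[:,2],[50,95])*1000,1),"angle",round(np.degrees(np.arctan2(v[1],v[0]))%180,1))
E
```

```text
time: 19.2
tcp_pos: [0.469, -0.0457, 0.1084]
ee_rot: [0.004, 0.69, 0.724, 0.0]
force: [0.2, 0.6, 0.2]
gripper_width: 0.0371
time: 20.2
tcp_pos: [0.4683, 0.1994, 0.2679]
ee_rot: [0.004, 0.687, 0.727, 0.001]
force: [0.4, -1.2, -0.0]
gripper_width: 0.0463
[468.3 199.4 267.9] jaw 3.19
scene crop origin 173 66
top crop origin 52 173
scene 135 [465.9 -52.5  98.7] top z [ 99.7 108. ] angle 95.6
top 107 [466.  -46.7  98. ] top z [102.3 107.8] angle 93.2
```

View pics/g.png

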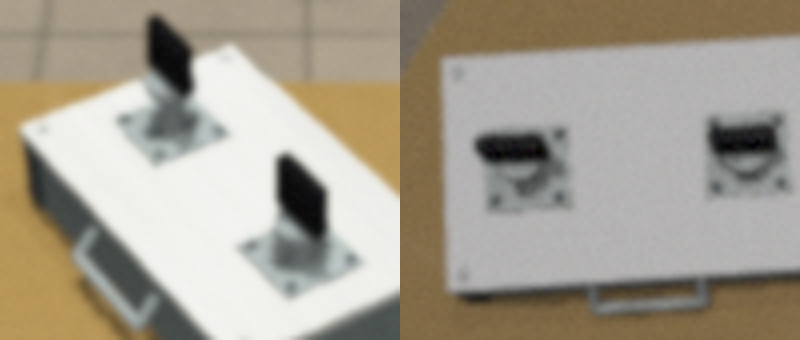

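The wing now stands across the slot at 93–95.6° (target 93.7°), centred on the bore and upright. Its top is at about 108 mm, as expected once the spring has lifted the pin into the notches; still pressed down it would be about 104 mm. The gripper is clear, so I hand in.

```bash
python3 -c "
from workcell import ctrl;print(ctrl.sign_off(), ctrl.state()['time'])"
```

```text
the job is handed in; nothing more can be done
the job is handed in; nothing more can be done
```

The stud is in the open fastener place and, as far as my last checks show, locked across the slot. The job was handed in at about 20.5 s, and no verdict is reported.

- **Grasp and insertion:** I took the black-winged stud from the wooden block, carried it over the locked fastener, and lowered it through the slot with no measurable contact on the plate.
- **Press and turn:** The spring touched at TCP z of about 108.7 mm. I pressed at about 17–18 N and turned it a quarter turn clockwise. The push read up to 20–21 N at the end of the turn, below the 25 N limit. The turning moment stayed below 0.1 N m.
- **Release:** I let the spring lift the stud, opened the gripper, and moved the arm well clear.

**Last checks:**
- **Position:** In the top view the wing is centred at (466, -47) mm, against the bore's (467, -46) mm.
- **Angle:** The wing stands at 93.2° in the top view and 95.6° in the scene view, against a target of 93.7°.
- **Height:** The wing's top is at about 108 mm, which fits the pin being up in the notches.

**Disagreements and gaps:**
- **Camera bias:** The two cameras differed by up to about 3 mm in position.
- **Side force:** A sideways force of about 5 N appeared at the end of the turn and was gone after release.
- **Bystanders:** I did not re-measure them. No unexpected contact forces showed in the readings at the end of each move.

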